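Fingertip seal check of three sample jars

ROBOT

A 6-joint arm with a two-finger parallel gripper is mounted at the origin on the work surface. World frame = base frame: x ahead of the robot, y to its left, z up, the work surface at z = 0. Lengths are in mm, angles in rad, forces in N, time in s.
With the tool pointing down it reaches from about 275 to 750 mm from the base axis. Payload 10.2 kg.
Tool frame: the origin (TCP) lies midway between the tips of the shut fingers; the grasp point (between the pads) lies 19 mm behind it; z points along the fingers, y is the direction in which the jaws open and shut (so a half turn about z gives the same grasp; the last joint's range is limited). The gripper opens to 88 mm and grips with 3 to 60 N. Pads are 18 mm wide; open, the fingers measure 123 mm over their backs; the gripper's body (75 mm by 187 mm) begins 45 mm behind the grasp point.
Start: joints at [0.967, 0.313, 1.498, -0, 1.331, -0.223], TCP at [195.136, 487.394, 238.72] pointing down, gripper open.
Joint ranges: [-2.94, 2.94], [-0.97, 2.17], [0.19, 2.56], [-1.23, 4.37], [0.02, 3.11], [-2.88, 2.88]. Speed limits (rad/s): [2.39, 2.39, 3.01, 3.14, 3.14, 3.14].

INTERFACE

Orientations are given as a rotation vector (axis times angle).
In Python, from workcell import * gives the robot as it stands. The module is installed in compiled form; this text tells all that it offers.
- The arm moves only by the tool move_arm, never from a script. Its argument "series" is one flat list of numbers, 7 for each row, row after row: the shift along the tool's x, y, z in cm, then the turn, a rotation vector about the tool's x, y, z in degrees, then the closure, from 0 (fully open) to 1 (shut). A call has 1 to 5 rows; each row is the pose to reach, as a shift and turn from the pose commanded when the call began, along the tool's axes at that moment; what a row does not reach only later rows make up. A row lasts 1/10 s, in which the tool goes at most 50 mm and 8.59 degrees, less where a joint would pass 70% of its speed; a pose out of reach is approached as far as the arm can. A call with a gripper value outside its range is refused whole. The fingers move at their own pace and stop on an object; the grip force is fixed at half the most. Time passes only in rows, so rows that repeat a pose let the fingers close. It gives the time, the measured TCP pose, the force and the opening at its end, in the units of the state.
- observe(): the state, without advancing time (a new reading comes with each control period).
- grab_frame(name): name is "scene" or "top" or "wrist"; returns a dict with "frame" (384x512x3 uint8, red, green, blue), "vertical_fov" (degrees; the focal length in pixels is half the picture's height over the tangent of half this angle, whatever the lens; pixels are square), "cx", "cy" (the principal point, pixels), "rvec" (rotation vector, rad) and "tvec" (3), from world to camera coordinates, as OpenCV has them; the wrist camera has in their place "tool_from_camera" (4x4, takes a point from camera to tool coordinates, whose origin is the TCP and whose axes are the flange's). Camera axes: x right, y down, z forward; pixel columns grow to the right and rows downward; lengths in mm; the calibration is good to about 2 mm. A picture is of the moment at which its call begins: read the wrist's pose just before it. There is no depth.
- hand_in(): hands the job in, once; it reports no verdict.
The state is a dict: "t": time; "joint_positions": joint angles; "qvel": joint speeds; "joint_efforts": joint torques, N m; "eef_pos": TCP position; "eef_rot": TCP orientation; "wrist_force": force on the tool from outside, world axes, zero at the start; "wrist_torque": the same for the moment, N m; "finger_gap": finger opening in mm.
Only numpy, scipy, OpenCV 4.12 (cv2) and the standard library are available. Lean on these libraries where they do the work, as an engineer would, in place of code of your own. Each camera call takes 0.05 s, during which the arm holds its last target. There are 200 camera calls.

TASK

Do the seal check on the three closed sample jars standing on the goods-in mat, in the order of the check sheet: the tall jar first, then the slim one, then the flat one. With the fingers closed, press the middle of each lid lightly from above with the fingertips, just until the lid gives a little, then let go of it. Leave every jar standing where it is, neither shifted, tipped nor lifted, and leave the other things on the mat alone.

Things in the scene. Friction and masses are not known exactly. Their poses are not given: they have to be found in the camera images.
- tall_jar: the tall sample jar, the tallest, wide: a loose closed glass jar of gherkins, 96 mm across and 176 mm high over its lid, about 1.3 kg, standing upright on the mat; origin at the centre of its underside, z up along its axis
- tall_lid_top (a point): middle of the tall jar's lid, on top of the panel (z up), 175 mm above the jar's underside. The tin twist-off lid is 82 mm across; inside a raised rim bead 4.5 mm wide and 1 mm higher lies a thin round panel 72 mm across, which gives when pressed
- tall_lid (a joint): how far the tall jar's lid panel is pressed in, in m: 0 at rest, 0.006 fully in; it springs back, about 2.5 N per mm, so 15 N presses it fully in and beyond that it is stiff
- slim_jar: the slim sample jar, the narrow one of middle height, with the smallest lid: a loose closed glass jar of gherkins, 72 mm across and 130 mm high over its lid, about 0.6 kg, standing upright on the mat; origin at the centre of its underside, z up along its axis
- slim_lid_top (a point): middle of the slim jar's lid, on top of the panel (z up), 129 mm above the jar's underside. The tin twist-off lid is 66 mm across; inside a raised rim bead 4.5 mm wide and 1 mm higher lies a thin round panel 56 mm across, which gives when pressed
- slim_lid (a joint): how far the slim jar's lid panel is pressed in, in m: 0 at rest, 0.006 fully in; it springs back, about 2.5 N per mm, so 15 N presses it fully in and beyond that it is stiff
- flat_jar: the flat sample jar, the low wide one: a loose closed glass jar of gherkins, 100 mm across and 76 mm high over its lid, about 0.5 kg, standing upright on the mat; origin at the centre of its underside, z up along its axis
- flat_lid_top (a point): middle of the flat jar's lid, on top of the panel (z up), 75 mm above the jar's underside. The tin twist-off lid is 82 mm across; inside a raised rim bead 4.5 mm wide and 1 mm higher lies a thin round panel 72 mm across, which gives when pressed
- flat_lid (a joint): how far the flat jar's lid panel is pressed in, in m: 0 at rest, 0.006 fully in; it springs back, about 2.5 N per mm, so 15 N presses it fully in and beyond that it is stiff
- tape: bystander: roll of brown packing tape lying flat on the mat, 100 mm across, 48 mm high, 76 mm hole; origin at the centre of its underside
- can: bystander: closed food tin with paper label and ring pull, 75 mm across, 109 mm high, upright on the mat; origin at the centre of its underside
- spare_lid: bystander: one loose jar lid lying open side up on the mat, 82 mm across, 15 mm high; origin at the centre of its underside
- marker: bystander: marker pen lying on the mat, 130 mm long along its x, 20 mm high; origin under its middle
- knife: bystander: closed carton knife lying on the mat, 160 mm long along its x, 30 mm wide, 21 mm high; origin under its middle
- mug: bystander: white mug, 82 mm across plus its handle, 95 mm high, upright on the mat; origin at the centre of its underside
Things that resemble listed ones, but are neither listed nor needed, are in the scene too. What is shaped like the flat_jar but blue or yellow is not meant.

How it is judged (in metres and radians):
On the way, in this order (a step that is already met when the one before it is completed fails the run):
1. the tall jar's lid is pressed in its middle by the fingertips and gives a little (0.8 mm or more) (value of joint tall_lid above 0.0008 m and contact force between the fingers and tall_jar above 0.5 N and horizontal distance between the grasp point and tall_lid_top below 0.02 m), for 0.05 s.
2. the slim jar's lid is pressed in its middle by the fingertips and gives a little (0.8 mm or more) (value of joint slim_lid above 0.0008 m and contact force between the fingers and slim_jar above 0.5 N and horizontal distance between the grasp point and slim_lid_top below 0.02 m), for 0.05 s.
3. the flat jar's lid is pressed in its middle by the fingertips and gives a little (0.8 mm or more) (value of joint flat_lid above 0.0008 m and contact force between the fingers and flat_jar above 0.5 N and horizontal distance between the grasp point and flat_lid_top below 0.02 m), for 0.05 s.
At the end, for the whole second after the job is handed in: All three lids were pressed in order (0.8 mm or more, within 20 mm of the middle, never over 25 N); each jar stands upright (0.06 rad), at rest, within 12 mm of its start, its lid sprung back; the other things on the mat are within 15 mm of their starts (distance of each of tall_jar, slim_jar, flat_jar from where it was at the start of the episode below 0.012 m and angle between each of tall_jar, slim_jar, flat_jar's own z axis and vertical below 0.06 rad and value of joint each of tall_lid, slim_lid, flat_lid below 0.0005 m and linear speed of each of tall_jar, slim_jar, flat_jar below 0.02 m/s and distance of each of tape, can, spare_lid, marker, knife, mug from where it was at the start of the episode below 0.015 m); the robot touches nothing.
It fails at once if a jar is pressed or knocked hard (over 25 N) (contact force between any of the fingers, the arm and tall_jar above 25 N or contact force between any of the fingers, the arm and slim_jar above 25 N or contact force between any of the fingers, the arm and flat_jar above 25 N).
It fails at once if a jar is lifted (over 6 mm) (height (world z) of any of tall_jar, slim_jar, flat_jar above 0.01 m).
It fails at once if a jar is shifted more than 12 mm or tipped (distance of any of tall_jar, slim_jar, flat_jar from where it was at the start of the episode above 0.012 m or angle between any of tall_jar, slim_jar, flat_jar's own z axis and vertical above 0.12 rad).
It fails at once if another thing on the mat is moved (distance of any of tape, can, spare_lid, marker, knife, mug from where it was at the start of the episode above 0.015 m).
It also fails if it takes over 58 s, if anything falls off the work surface, if the arm or the gripper's body presses on something with over 40 N, if the wrist force passes 120 N, or if a joint passes its speed limit or range.

## Working session

There is one attempt and no reset: what is moved stays moved. The work goes in short steps, Python scripts to look and compute and a tool call to move; the robot and the scene stay as the last step left them, time stands still between calls to the robot, and variables do not carry over. Pictures are saved under pics/ and viewed, about 8 in all and at most 12, crops included, and the job is handed in when it is done.

Besides the shell and the picture viewer there is one more tool, called after "Request:" as name(argument=value, ...), one argument or row to a line, values as JSON. move_arm: Moves the arm, as the interface text tells. Its arguments: {"type":"object","properties":{"series":{"type":"array"}},"required":["series"]}

```bash
mkdir -p pics
cat > h.py <<'E'
from workcell import *
import numpy as np, cv2
def K(f):
    F=192/np.tan(np.radians(f["vertical_fov"])/2); return np.array([[F,0,f["cx"]],[0,F,f["cy"]],[0,0,1.]])
def ray(f,u,v):
    R=cv2.Rodrigues(np.array(f["rvec"],float))[0]; c=-R.T@np.array(f["tvec"],float).ravel()
    return c, R.T@np.linalg.inv(K(f))@np.array([u,v,1.])
def onz(f,u,v,z):
    c,d=ray(f,u,v); return c+d*(z-c[2])/d[2]
E
python3 - <<'E'
from h import *
import pickle
fs={n:grab_frame(n) for n in("scene","top")}
pickle.dump(fs,open("fs.pkl","wb"))
for n,f in fs.items():
    cv2.imwrite(f"pics/{n}.png",f["frame"][:,:,::-1]); c,d=ray(f,f["cx"],f["cy"]); print(n,{k:v for k,v in f.items() if k!="frame"},c.round(),d.round(2))
s=observe();print(s)
E
```

```text
scene {'vertical_fov': 45.52290517970502, 'cx': 254.0766308325045, 'cy': 196.358587597129, 'rvec': array([ 2.054702  ,  0.63092942, -0.34422557]), 'tvec': array([-362.46979482,  -60.49886072, 1736.51180646])} [ 1139. -1046.   871.] [-0.47  0.7  -0.53]
top {'vertical_fov': 53.570591185131526, 'cx': 253.89994373086594, 'cy': 195.43246968124538, 'rvec': array([ 2.17136878, -2.14763264,  0.08358004]), 'tvec': array([ -46.79898558,  460.89088439, 1183.21613216])} [ 341.  -69. 1222.] [ 0.1   0.02 -0.99]
{'t': 0.1, 'joint_positions': array([ 9.66599111e-01,  3.13359279e-01,  1.49833753e+00, -1.17566838e-05,
        1.33099600e+00, -2.23393674e-01]), 'qvel': array([ 0.00045694, -0.00303003, -0.00194234,  0.00181629, -0.0009919 ,
       -0.00052211]), 'joint_efforts': array([ 1.64364101e-03, -4.02813005e+01, -2.52643847e+01,  6.95316098e-02,
        3.42104095e-02, -7.54007988e-05]), 'eef_pos': array([195.01142998, 487.20768982, 238.24496573]), 'eef_rot': array([-5.94471024e-01, -3.08439500e+00,  1.58926929e-03]), 'wrist_force': array([ 0.01364304,  0.14190057, -1.00554498]), 'wrist_torque': array([-0.01038459, -0.01636505,  0.01663649]), 'finger_gap': 87.95335435976594}
```

View pics/top.png

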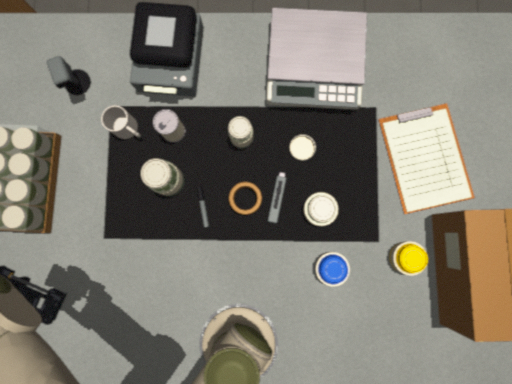

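View pics/scene.png

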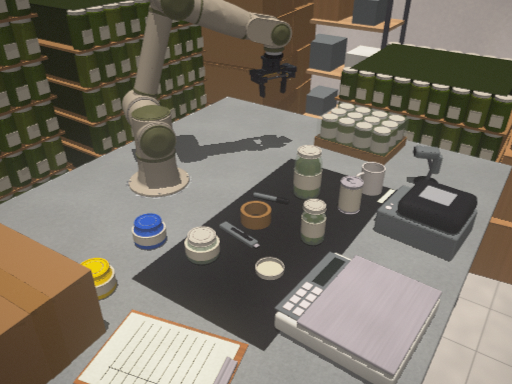

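The top view shows the tall jar's lid at about (156,174), the slim one at (239,126), the flat one at (320,208), and the spare lid at (302,147). Next I'll fit the lids and cross-check them in the scene view.

Run:
```python
from h import *
import pickle
fs=pickle.load(open("fs.pkl","rb")); f=fs["top"];g=fs["scene"]
im=cv2.resize(f["frame"][90:240,100:380],None,fx=2.8,fy=2.8,interpolation=cv2.INTER_CUBIC)[:,:,::-1].copy()
hsv=cv2.cvtColor(f["frame"],cv2.COLOR_RGB2HSV); F=K(f)[0,0]
lids={"tall":(156,174,176,41),"slim":(239,126,130,33),"flat":(320,208,76,41)}
def proj(f,P): return cv2.projectPoints(np.array([P],float),np.array(f["rvec"]),np.array(f["tvec"]),K(f),None)[0].ravel()
gs=cv2.resize(g["frame"][130:290,160:380],None,fx=3,fy=3)[:,:,::-1].copy()
gray=cv2.cvtColor(f["frame"],cv2.COLOR_RGB2GRAY)
for n,(u,v,z,r) in lids.items():
    rp=F*r/(1222-z)
    w=cv2.resize(gray[v-25:v+25,u-25:u+25],None,fx=4,fy=4,interpolation=cv2.INTER_CUBIC)
    c=cv2.HoughCircles(w,cv2.HOUGH_GRADIENT,1,200,param1=120,param2=8,minRadius=int(4*rp-4),maxRadius=int(4*rp+4))
    m=(w>150).astype(np.uint8); k=cv2.findContours(m,0,2)[0]; k=max(k,key=cv2.contourArea); e=cv2.minEnclosingCircle(k)
    (a,b,R)=c[0,0]; uu,vv=u-25+(a+.5)/4-.5,v-25+(b+.5)/4-.5
    P=onz(f,uu,vv,z); s=proj(g,P)
    print(n,"hough",(uu,vv,R/4,rp),"encl",u-25+e[0][0]/4,v-25+e[0][1]/4,e[1]/4,"P",P.round(1),"scene",s.round(1))
    cv2.circle(im,(int((uu-100+.5)*2.8),int((vv-90+.5)*2.8)),int(rp*2.8),(0,0,255),1)
    t=np.linspace(0,2*np.pi,60)
    q=np.array([proj(g,P+[r*np.cos(x),r*np.sin(x),0]) for x in t]); cv2.polylines(gs,[((q-[160,130]+.5)*3).astype(int)],True,(0,0,255),1)
im=cv2.resize(im,(660,354)); gs=gs[:240+240]
cv2.imwrite("pics/fit.png",np.vstack([im,cv2.resize(gs,(660,480))])[:, :][:834]) if 0 else (cv2.imwrite("pics/f1.png",im),cv2.imwrite("pics/f2.png",gs))
```

```text
tall hough (np.float32(155.0), np.float32(173.25), np.float32(15.05), np.float64(14.908082336881272)) encl 156.0 172.375 15.625024795532227 P [505.6 232.1 176. ] scene [308.7 149.7]
slim hough (np.float32(239.0), np.float32(126.75), np.float32(11.275), np.float64(11.493727912634409)) encl 241.0 128.375 12.728560447692871 P [653.3   2.1 130. ] scene [314.9 204.4]
flat hough (np.float32(321.25), np.float32(208.5), np.float32(14.35), np.float64(13.6072025518131)) encl 321.1959533691406 208.9481716156006 17.10388946533203 P [ 418.5 -246.    76. ] scene [201.3 233.7]
```

View pics/f1.png

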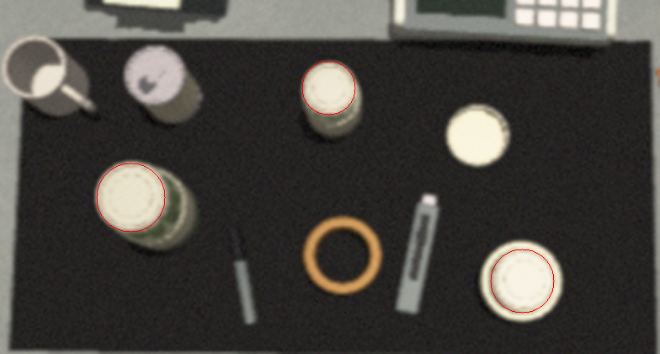

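View pics/f2.png

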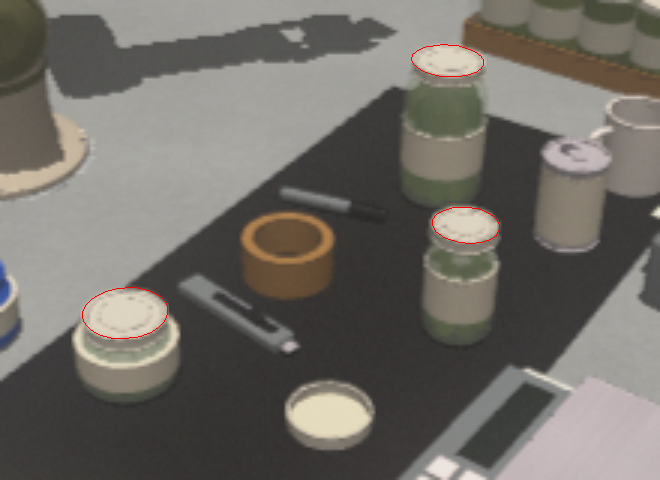

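Both views agree: the circles put the lids at about tall (506,232), slim (653,2) and flat (418,-246). The lift limit (z above 10 mm for a 6 mm lift) implies the mat is 4 mm thick, so the panels should be at about 179, 133 and 79 mm.

```bash
cat > to.py <<'E'
from h import *; import sys
s=observe(); R=cv2.Rodrigues(s["eef_rot"])[0]; T=np.array(list(map(float,sys.argv[1:4])))
d=T-s["eef_pos"]; print("t",s["t"],"pos",s["eef_pos"].round(1),"F",s["wrist_force"].round(2),"tool cm",(R.T@d/10).round(2),"world",d.round(1),"tilt",R[:,2].round(4),"gap",s["finger_gap"])
E
python3 to.py 505.6 232.1 225
```

```text
t 0.1 pos [195.  487.2 238.2] F [ 0.01  0.14 -1.01] tool cm [-38.32 -12.14   1.33] world [ 310.6 -255.1  -13.2] tilt [-6.e-04 -9.e-04 -1.e+00] gap 87.95335435976594
```

Request:
move_arm(
  series=[-3,-1,0,0,0,0,1,-7,-2.2,0,0,0,0,1,-11,-3.5,0,0,0,0,1,-15,-4.75,0,0,0,0,1,-19,-6,0,0,0,0,1],
)

```text
t: 0.6
eef_pos: [350.2, 359.8, 238.5]
eef_rot: [-0.594, -3.084, 0.001]
wrist_force: [1.4, -0.5, 0.5]
finger_gap: 50.3
```

Request:
move_arm(
  series=[-4,-1.25,0.2,0,0,0,1,-8,-2.5,0.4,0,0,0,1,-12,-3.8,0.6,0,0,0,1,-16,-5.1,0.8,0,0,0,1,-19.3,-6.1,1.3,0,0,0,1],
)

```text
t: 1.1
eef_pos: [507.2, 231.0, 225.6]
eef_rot: [0.596, 3.084, -0.0]
wrist_force: [-0.0, -0.3, -0.4]
finger_gap: 10.2
```

Request:
move_arm(
  series=[0,0,0,0,0,0,1,0,0,0,0,0,0,1,0,0,0,0,0,0,1,0,0,0,0,0,0,1],
)

```text
t: 1.5
eef_pos: [505.0, 233.6, 226.0]
eef_rot: [0.592, 3.085, 0.0]
wrist_force: [-1.0, 1.1, -0.5]
finger_gap: 0.1
```

```bash
python3 to.py 505.6 232.1 190
```

```text
t 1.5 pos [505.  233.6 226. ] F [-0.98  1.1  -0.53] tool cm [-0.11 -0.12  3.6 ] world [  0.6  -1.5 -36. ] tilt [ 3.e-04  2.e-04 -1.e+00] gap 0.1352328714687107
```

Request:
move_arm(
  series=[-0.1,-0.1,1.5,0,0,0,1,-0.1,-0.1,3,0,0,0,1,-0.1,-0.1,3.6,0,0,0,1,-0.1,-0.1,3.6,0,0,0,1,-0.1,-0.1,3.6,0,0,0,1],
)

```text
t: 2.0
eef_pos: [506.3, 231.8, 190.4]
eef_rot: [0.594, 3.084, 0.001]
wrist_force: [0.3, -0.5, -0.1]
finger_gap: 0.7
```

```bash
python3 - <<'E'
from h import *
a=grab_frame("scene")["frame"][60:210,230:390];b=grab_frame("top")["frame"][120:270,90:250]
cv2.imwrite("pics/hov.png",cv2.resize(np.hstack([a,b])[:,:,::-1],None,fx=2.5,fy=2.5))
E
python3 to.py 505.6 232.1 179
```

```text
t 2.1 pos [506.5 231.6 190.5] F [ 0.38 -0.28  0.44] tool cm [0.1  0.01 1.15] world [ -0.9   0.5 -11.5] tilt [ 1.2e-03  3.0e-04 -1.0e+00] gap 0.6067335812919834
```

View pics/hov.png

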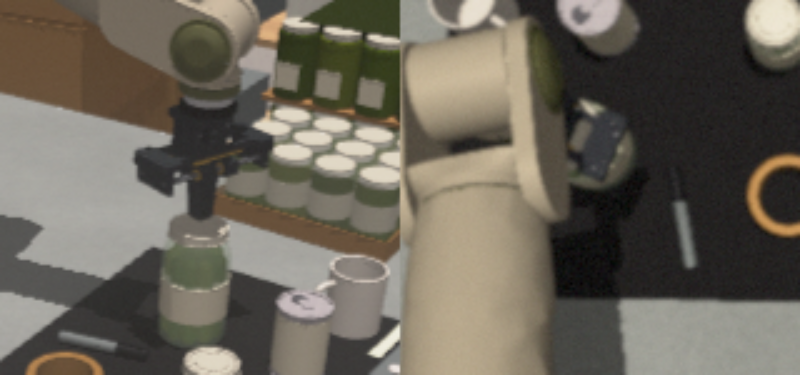

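The scene crop shows the closed fingertips just above the middle of the tall lid, around (200,215), so I'm pressing in small steps.

Request:
move_arm(
  series=[0,0,0.3,0,0,0,1,0,0,0.6,0,0,0,1,0,0,0.9,0,0,0,1,0,0,0.9,0,0,0,1,0,0,0.9,0,0,0,1],
)

```text
t: 2.6
eef_pos: [506.3, 231.4, 180.7]
eef_rot: [-0.595, -3.085, 0.0]
wrist_force: [-0.1, 0.0, -0.0]
finger_gap: 0.5
```

Request:
move_arm(
  series=[0,0,0.1,0,0,0,1,0,0,0.2,0,0,0,1,0,0,0.2,0,0,0,1,0,0,0.2,0,0,0,1],
)

```text
t: 3.0
eef_pos: [506.4, 231.4, 178.9]
eef_rot: [0.594, 3.084, 0.0]
wrist_force: [-0.3, -0.0, 1.3]
finger_gap: 0.3
```

Request:
move_arm(
  series=[0,0,0.1,0,0,0,1,0,0,0.1,0,0,0,1,0,0,0.1,0,0,0,1],
)

```text
t: 3.3
eef_pos: [506.4, 231.4, 178.0]
eef_rot: [0.594, 3.084, 0.0]
wrist_force: [-0.3, -0.1, 3.7]
finger_gap: 0.6
```

Request:
move_arm(
  series=[0,0,0.1,0,0,0,1,0,0,0.15,0,0,0,1,0,0,0.15,0,0,0,1,0,0,0.15,0,0,0,1],
)

```text
t: 3.7
eef_pos: [506.4, 231.5, 176.7]
eef_rot: [0.594, 3.084, 0.0]
wrist_force: [-1.2, -0.3, 7.0]
finger_gap: 0.6
```

Request:
move_arm(
  series=[0,0,-0.2,0,0,0,1,0,0,-0.6,0,0,0,1,0,0,-2,0,0,0,1,0,0,-4,0,0,0,1,0,0,-4,0,0,0,1],
)

```text
t: 4.2
eef_pos: [507.0, 231.6, 218.1]
eef_rot: [0.594, 3.082, 0.002]
wrist_force: [0.2, -0.7, -0.9]
finger_gap: 0.7
```

```bash
python3 to.py 653.3 2.1 215
```

```text
t 4.2 pos [507.  231.6 218.1] F [ 0.22 -0.66 -0.9 ] tool cm [-22.11 -15.88   0.34] world [ 146.3 -229.5   -3.1] tilt [ 3.6e-03  8.0e-04 -1.0e+00] gap 0.7045030662572981
```

The tall lid gave 2.7 mm at 7 N. On to the slim jar.

Request:
move_arm(
  series=[-2.5,-1.8,0,0,0,0,1,-5.7,-4.1,0,0,0,0,1,-8.9,-6.4,0,0,0,0,1,-12.1,-8.7,0,0,0,0,1,-15.3,-11,0,0,0,0,1],
)

```text
t: 4.7
eef_pos: [607.8, 71.0, 214.9]
eef_rot: [-0.594, -3.083, 0.0]
wrist_force: [0.6, 0.5, 0.2]
finger_gap: 0.4
```

Request:
move_arm(
  series=[-3.2,-2.3,0,0,0,0,1,-5.5,-4,0,0,0,0,1,-6.8,-4.9,0,0,0,0,1,-6.8,-4.9,0,0,0,0,1,-6.8,-4.9,0,0,0,0,1],
)

```text
t: 5.2
eef_pos: [651.9, 2.2, 215.2]
eef_rot: [-0.594, -3.083, -0.0]
wrist_force: [-0.6, 0.2, -0.1]
finger_gap: 0.5
```

```bash
python3 to.py 653.3 2.1 145
```

```text
t 5.2 pos [651.9   2.2 215.2] F [-0.61  0.19 -0.14] tool cm [-0.14  0.05  7.02] world [  1.4  -0.1 -70.2] tilt [-1.5e-03  5.0e-04 -1.0e+00] gap 0.48887959304162243
```

Request:
move_arm(
  series=[-0.1,0,2.5,0,0,0,1,-0.1,0,5,0,0,0,1,-0.1,0,6.5,0,0,0,1,-0.1,0,7,0,0,0,1,-0.1,0,7,0,0,0,1],
)

```text
t: 5.7
eef_pos: [652.9, 2.2, 146.0]
eef_rot: [-0.593, -3.084, -0.0]
wrist_force: [0.8, 0.6, 0.5]
finger_gap: 0.5
```

```bash
python3 - <<'E'
from h import *
a=grab_frame("scene")["frame"][110:260,230:390];b=grab_frame("top")["frame"][60:210,160:320]
cv2.imwrite("pics/hov2.png",cv2.resize(np.hstack([a,b])[:,:,::-1],None,fx=2.5,fy=2.5))
E
python3 to.py 653.3 2.1 133
```

```text
t 5.8 pos [653.5   1.7 147.3] F [ 0.06 -0.56 -0.11] tool cm [0.04 0.02 1.43] world [ -0.2   0.4 -14.3] tilt [ 1.5e-03 -2.0e-04 -1.0e+00] gap 0.41411583133032714
```

View pics/hov2.png

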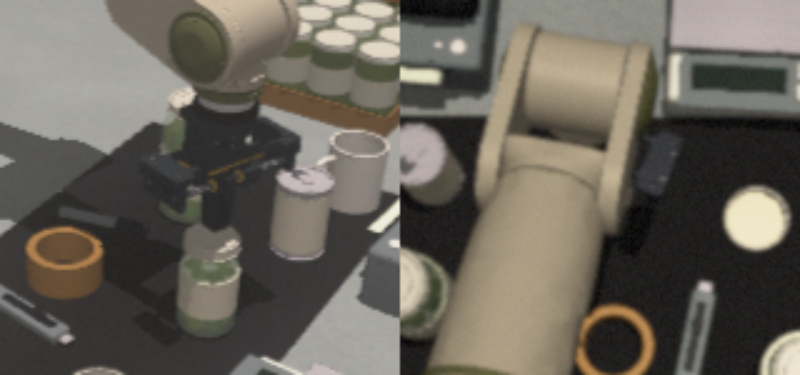

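The fingertips are over the middle of the slim lid, at about (214,232) in the scene crop.

Request:
move_arm(
  series=[0,0,0.4,0,0,0,1,0,0,0.8,0,0,0,1,0,0,1,0,0,0,1,0,0,1,0,0,0,1,0,0,1,0,0,0,1],
)

```text
t: 6.3
eef_pos: [653.3, 1.3, 136.3]
eef_rot: [0.595, 3.085, -0.0]
wrist_force: [-1.0, -0.2, -0.3]
finger_gap: 0.3
```

Request:
move_arm(
  series=[0,0,0.1,0,0,0,1,0,0,0.2,0,0,0,1,0,0,0.2,0,0,0,1,0,0,0.2,0,0,0,1],
)

```text
t: 6.7
eef_pos: [653.3, 1.3, 134.2]
eef_rot: [0.595, 3.085, -0.0]
wrist_force: [-0.1, 0.4, -0.4]
finger_gap: 0.4
```

Request:
move_arm(
  series=[0,0,0.1,0,0,0,1,0,0,0.2,0,0,0,1,0,0,0.2,0,0,0,1,0,0,0.2,0,0,0,1],
)

```text
t: 7.1
eef_pos: [653.4, 1.3, 132.5]
eef_rot: [0.594, 3.084, -0.0]
wrist_force: [-0.3, -0.3, 2.3]
finger_gap: 0.1
```

Request:
move_arm(
  series=[0,0,0.1,0,0,0,1,0,0,0.15,0,0,0,1,0,0,0.15,0,0,0,1,0,0,0.15,0,0,0,1],
)

```text
t: 7.5
eef_pos: [653.4, 1.3, 131.2]
eef_rot: [0.594, 3.084, -0.0]
wrist_force: [-1.1, 0.0, 5.1]
finger_gap: 0.4
```

Request:
move_arm(
  series=[0,0,0.05,0,0,0,1,0,0,0.05,0,0,0,1],
)

```text
t: 7.7
eef_pos: [653.4, 1.3, 130.8]
eef_rot: [0.594, 3.084, -0.0]
wrist_force: [-1.9, -0.1, 7.3]
finger_gap: 0.6
```

Request:
move_arm(
  series=[0,0,-0.2,0,0,0,1,0,0,-0.6,0,0,0,1,0,0,-2,0,0,0,1,0,0,-4,0,0,0,1,0,0,-5,0,0,0,1],
)

```text
t: 8.2
eef_pos: [653.8, 1.2, 182.6]
eef_rot: [0.594, 3.082, 0.0]
wrist_force: [0.1, -0.4, 0.2]
finger_gap: 0.4
```

```bash
python3 to.py 418.5 -246 175
```

```text
t 8.2 pos [653.8   1.2 182.6] F [ 0.09 -0.39  0.18] tool cm [ 12.66 -31.7    0.71] world [-235.3 -247.2   -7.6] tilt [ 2.5e-03 -4.0e-04 -1.0e+00] gap 0.4029494606378455
```

Request:
move_arm(
  series=[1,-2.5,0,0,0,0,1,2.6,-6.5,0,0,0,0,1,4.2,-10.5,0,0,0,0,1,5.8,-14.5,0,0,0,0,1,7.2,-18,0,0,0,0,1],
)

```text
t: 8.7
eef_pos: [518.1, -140.2, 180.6]
eef_rot: [0.595, 3.085, -0.0]
wrist_force: [0.4, -0.7, 0.2]
finger_gap: 0.2
```

Request:
move_arm(
  series=[1.6,-4,0,0,0,0,1,3.2,-8,0,0,0,0,1,4.5,-11.3,0,0,0,0,1,5.4,-13.6,0,0,0,0,1,5.4,-13.6,0,0,0,0,1],
)

```text
t: 9.2
eef_pos: [417.5, -247.0, 180.6]
eef_rot: [0.6, 3.084, -0.001]
wrist_force: [-1.0, 0.9, -0.0]
finger_gap: 0.2
```

```bash
python3 to.py 418.5 -246 92
```

```text
t 9.2 pos [ 417.5 -247.   180.6] F [-0.98  0.88 -0.01] tool cm [-0.05  0.13  8.86] world [  1.    1.  -88.6] tilt [ 0.e+00 -5.e-04 -1.e+00] gap 0.19921760729792842
```

Request:
move_arm(
  series=[0,0,3,0,0,0,1,0,0,6,0,0,0,1,0,0,8,0,0,0,1,0,0,8.8,0,0,0,1,0,0,8.8,0,0,0,1],
)

```text
t: 9.7
eef_pos: [419.1, -244.6, 91.9]
eef_rot: [-0.593, -3.084, -0.001]
wrist_force: [0.1, -1.0, 0.2]
finger_gap: 0.8
```

```bash
python3 - <<'E'
from h import *
a=grab_frame("scene")["frame"][140:290,130:290];b=grab_frame("top")["frame"][130:280,240:400]
cv2.imwrite("pics/hov3.png",cv2.resize(np.hstack([a,b])[:,:,::-1],None,fx=2.5,fy=2.5))
E
python3 to.py 418.5 -246 79
```

```text
t 9.8 pos [ 419.5 -245.3   93.2] F [0.28 0.43 0.28] tool cm [ 0.07 -0.1   1.42] world [ -1.   -0.7 -14.2] tilt [ 0.0011 -0.001  -1.    ] gap 0.3879341474518286
```

View pics/hov3.png

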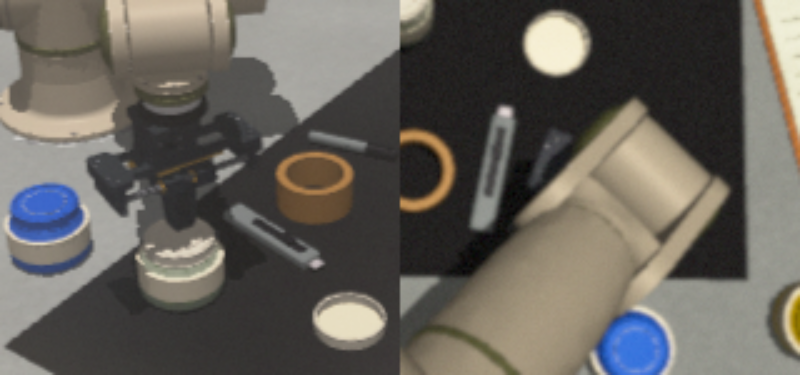

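The fingertips hang over the middle of the white flat lid, at about (181,230) in the crop. The blue jar beside it is clear.

Request:
move_arm(
  series=[0,0,0.4,0,0,0,1,0,0,0.8,0,0,0,1,0,0,1,0,0,0,1,0,0,1,0,0,0,1,0,0,1,0,0,0,1],
)

```text
t: 10.3
eef_pos: [418.9, -245.3, 82.3]
eef_rot: [0.595, 3.085, -0.0]
wrist_force: [0.1, -0.4, -0.6]
finger_gap: 0.3
```

Request:
move_arm(
  series=[0,0,0.1,0,0,0,1,0,0,0.2,0,0,0,1,0,0,0.2,0,0,0,1,0,0,0.2,0,0,0,1],
)

```text
t: 10.7
eef_pos: [418.9, -245.2, 80.2]
eef_rot: [-0.595, -3.085, -0.0]
wrist_force: [0.8, -0.1, -0.8]
finger_gap: 0.6
```

Request:
move_arm(
  series=[0,0,0.1,0,0,0,1,0,0,0.2,0,0,0,1,0,0,0.2,0,0,0,1,0,0,0.2,0,0,0,1],
)

```text
t: 11.1
eef_pos: [418.9, -245.3, 78.4]
eef_rot: [0.595, 3.085, -0.0]
wrist_force: [0.4, 0.6, 2.8]
finger_gap: 0.6
```

Request:
move_arm(
  series=[0,0,0.1,0,0,0,1,0,0,0.2,0,0,0,1,0,0,0.2,0,0,0,1,0,0,0.2,0,0,0,1],
)

```text
t: 11.5
eef_pos: [419.0, -245.3, 76.5]
eef_rot: [0.594, 3.085, -0.0]
wrist_force: [-1.1, 1.8, 7.0]
finger_gap: 0.6
```

Request:
move_arm(
  series=[0,0,-0.2,0,0,0,1,0,0,-0.6,0,0,0,1,0,0,-2,0,0,0,1,0,0,-5,0,0,0,1,0,0,-9,0,0,0,1],
)

```text
t: 12.0
eef_pos: [418.1, -244.6, 166.1]
eef_rot: [-0.594, -3.082, -0.003]
wrist_force: [1.1, -0.0, 0.9]
finger_gap: 0.5
```

Request:
move_arm(
  series=[0,0,-3,0,0,0,1,0,0,-5,0,0,0,1,0,0,-5,0,0,0,1,0,0,-5,0,0,0,1,0,0,-5,0,0,0,1],
)

```text
t: 12.5
eef_pos: [418.5, -244.9, 214.8]
eef_rot: [-0.594, -3.083, -0.002]
wrist_force: [0.3, 0.1, -0.1]
finger_gap: 0.1
```

Run:
```python
from h import *
import pickle
f0=pickle.load(open("fs.pkl","rb"));
a=grab_frame("scene")["frame"];print(observe()["eef_pos"].round(1),observe()["wrist_force"].round(1))
d=cv2.absdiff(a,f0["scene"]["frame"])
cv2.imwrite("pics/end.png",np.vstack([a[130:290,140:400],d[130:290,140:400]*2])[:,:,::-1].repeat(1,0))
```

```text
[ 418.5 -244.9  214.9] [ 0.7 -0.1 -0.5]
```

View pics/end.png

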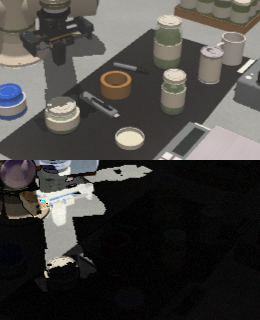

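The before/after difference shows only the arm and its shadow, with no edges at the jars or the other things, so nothing has visibly shifted. The arm is clear, so I'm handing in.

```bash
python3 -c "
from workcell import *
print(hand_in())"
```

```text
the job is handed in; nothing more can be done
None
```

I pressed all three lids in order (tall, slim, flat) with closed fingers, let go of each one and handed the job in at about 12.5 s. The hand-in gives no verdict.

| Jar | TCP at press (x, y, mm) | From measured lid centre | Press force | Lid gave (estimated) |
|---|---|---|---|---|
| Tall | 506, 231 | about 1 mm | about 7 N | about 2.7 mm |
| Slim | 653, 1 | about 1 mm | about 7 N | about 2.5 mm |
| Flat | 419, -245 | about 1 mm | about 7 N | about 2.8 mm |

The lid joints can't be read, so the travel is worked out from the TCP height and the force, which matched the stated 2.5 N per mm. The force sensor is noisy by about 1 N; the highest reading was 7.3 N, against the 25 N limit.

In the last check the gripper was at 215 mm with about 0 N on the wrist. The scene picture differed from the first one only by the arm and its shadow, so none of the jars or other things had visibly moved. That shadow fell across the flat jar's lid, so the check is weakest there. No checks failed or disagreed.

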